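# Lock the battery away in the bench cabinet

## Task

Put the battery pack into the open drawer of the bench cabinet and push the drawer fully shut. Then lock it: pull up the plunger knob of the sliding lock section on the cabinet's rail, slide the section to the next hole, over the drawer front's edge, and let the pin drop fully home in that hole. Finish while still holding the knob, pin home, and leave everything else where it is.

Things in the scene. Friction and masses are not known exactly. Their poses are not given: they have to be found in the camera images.
- cabinet: low pale wooden bench cabinet, fixed, 200 deep (x) x 320 wide (y) x 110 high. Origin: centre of its underside, on the bench; x points from front to back, z up. Carcass front plane at x = -100; on it lie 18 mm fronts, top edges at z = 105: the drawer front y = -158 to 55, a fixed blind front y = 59 to 159. The rail lies on top along the front; small things stand behind it (x above -50).
- rail: steel rail fixed on the cabinet top; same origin and axes as the cabinet. 36 wide, centre line at x = -75, from y = -90 to 145, its top at z = 130. Four round holes of 11 mm for the pin, at y = 100, 50, 0 and -50 on the centre line.
- drawer (a joint): how far the drawer is open, m: 0 = fully shut, 0.15 = the stop. It opens along the cabinet's -x. No spring; about 2 N of friction and slight damping, so it stays where it is left. A small 12 mm lip pull sits low in the middle of its front; the upper 60 mm of the front is plain and can be pushed anywhere.
- drawer_floor (a point): centre of the drawer's inner floor (28 mm above the bench), moves with the drawer, same axes as the cabinet. The inside is 165 long (x) x 190 wide (y), walls rise 57 above the floor (the front 77). The front part of it, as long as the drawer is open, is uncovered; the rest is under the cabinet top.
- drawer_front (a point): middle of the top edge of the drawer front's outer face, 105 mm above the bench; moves with the drawer; same axes as the cabinet.
- lock_knob: black upright cylindrical pull knob, diameter 24, height 36, on top of the lock section; origin at its centre, 178 mm above the bench when the pin is home; axes as the cabinet's. Under it a 10 mm stem, then a boss (diameter 26) with its top 24 mm below the knob's centre; the section's top plate is 36 mm below the knob's centre. Moves with plunger and section.
- plunger (a joint): how far the plunger is pulled up, m: 0 = pin fully home in a hole, 0.020 = stop. A spring pushes it down, 4.5 N at 0 to 8.5 N at the stop. The pin (diameter 8, round tip) reaches 12 mm into the hole: it must be up by more than 12 mm before the section can slide; between holes it cannot go down.
- section (a joint): position of the lock section along the rail, m: 0 = start, pin in the hole at y = 100; grows towards the cabinet's -y (to the drawer); 0.05 = next hole, 0.10 = the one after. Friction 2.5 N. Aluminium saddle, 50 wide along the rail, 82 deep, with a tab hanging 12 mm before the fronts (lower edge z = 72); it cannot pass the open drawer.
- battery_pack: cordless-tool battery pack, loose, lying on the bench: a black block 64 (x) x 48 (y) x 34 high with rounded edges, and on top a smaller grey block 46 x 30 x 12 with two thin metal strips; 47 high in all, about 0.35 kg. Origin at the centre of its underside, z up. Block sides may be gripped.
- offcut: bystander: plain pale wooden block, 85 x 52 x 32, origin at the centre of its underside
- tape_roll: bystander: roll of paper tape lying flat, outer diameter 90, 40 high, origin at the centre of its underside
- glue_bottle: bystander: white bottle, diameter 54, 130 high, standing, origin at the centre of its underside
- screw_jar: bystander: clear jar with a metal lid, diameter 56, 65 high, standing on the cabinet top, origin at the centre of its underside
- tape_measure: bystander: dark grey tape measure, 68 x 34 x 64 high, standing on the cabinet top, origin at the centre of its underside
- mallet: bystander: hammer lying on the bench to the robot's left, about 300 long
- clamp: bystander: steel bar clamp lying on the bench, about 300 long
Things that resemble listed ones, but are neither listed nor needed, are in the scene too. Leave any purple look-alike of the battery_pack alone.

How it is judged:
By the outcome, as a careful person would: the job done as asked, in the order asked, and still so for the second after the job is handed in, while the arm keeps its last pose, push and grip.
It also fails if it takes over 70 s, if anything falls off the work surface, if the arm or the gripper's body presses on something with over 40 N, if the wrist force passes 120 N, or if a joint passes its speed limit or range.

## Robot

A 6-joint arm with a two-finger parallel gripper is mounted at the origin on the work surface. World frame = base frame: x ahead of the robot, y to its left, z up, the work surface at z = 0. Lengths are in m, angles in rad, forces in N, time in s.
With the tool pointing down it reaches from about 0.35 to 0.775 m from the base axis. Payload 5.5 kg.
Tool frame: the origin (TCP) lies at the very end of the fingers, on their centre line; the grasp point (between the pads) lies 19 mm behind it; z points along the fingers, y is the line along which they close (so a half turn about z gives the same grasp; the last joint's range is limited). The gripper opens to 85 mm and grips with 20 to 120 N. Pads are 22 mm wide; open, the fingers measure 114 mm over their backs; the gripper's body (76 mm by 85 mm) begins 54 mm behind the grasp point. The pads swing forward as they close: fully open they stand 13 mm farther back than shut.
Start: joints at [-1.409, 0.313, 0.046, 1.304, 0, 1.431], TCP at [0.171, -0.549, 0.231] pointing down, gripper open.
Joint ranges: [-2.76, 2.76], [-0.86, 1.69], [-1.03, 1.26], [-2.2, 2.34], [-1.47, 1.5], [-3.14, 3.14]. Speed limits (rad/s): [2.57, 2.57, 3.14, 3.14, 3.14, 3.14].

## Interface

Orientations are given as a unit quaternion [w, x, y, z].
In Python, from workcell import env, viewer, nets gives the robot as it stands. The module is installed in compiled form; this text tells all that it offers.
- The arm moves only by the tool drive_effector, called after ">>>" by a JSON object that holds its "method" and its "body". Schema: {"type":"object","properties":{"offsets":{"type":"object","properties":{"motion":{"type":"array","items":{"type":"array","items":{"type":"number"},"minItems":6,"maxItems":6},"minItems":1,"maxItems":8}},"additionalProperties":false,"required":["motion"]},"finger_gap":{"type":"number"},"squeeze":{"type":"number"},"only":{"type":"string"},"quiet":{"type":"boolean"},"lines":{"type":"string"}},"required":["offsets"],"additionalProperties":false}. offsets is an object whose key "motion" holds a list of rows, 1 to 8 of them, each of 6 numbers: dx, dy, dz in normalised numbers (1 is 750 mm), then a rotation vector rx, ry, rz in a scale on which 1.0 is pi rad; each row is the pose to reach, as a shift and turn from the pose commanded when the call began, along the tool's axes at that moment; what a row does not reach only later rows make up. A row lasts 1/8 s, in which the tool goes at most 0.0625 m and 0.188 rad, less where a joint would pass 70% of its speed; a pose out of reach is approached as far as the arm can. finger_gap is the finger opening in m, set as the call begins (left out keeps the last). The fingers move at their own pace and stop on an object; squeeze is the grip in N (left out, the last holds). Time passes only in rows, so rows that do not move let the fingers close. The tool returns the time, the measured TCP pose, the force, the opening and the grip force at its end. only (a regular expression) keeps the lines of the reply that match it, lines (a string "A,B") keeps lines A to B, and quiet returns only ok. Input that does not fit is refused with a message, and nothing moves.
- env.get_state(): the state, without advancing time (a new reading comes with each control period).
- viewer.read_camera(name): name is "side" or "top"; returns a dict with "image" (480x640x3 uint8, red, green, blue), "K" (3x3 intrinsics, pixels), "D" ([k1, k2, p1, p2, k3] as OpenCV has them; the pictures are not rectified), "R" (3x3) and "t" (3): a world point X has camera coordinates R X + t. Camera axes: x right, y down, z forward; pixel columns grow to the right and rows downward; lengths in m; the calibration is good to about 2 mm. A picture is of the moment at which its call begins. There is no depth.
- env.hand_in(): hands the job in; it is judged then, once.
Trained networks look in a picture, given as the dict that the camera call returned (one of the last four; its "shot" number tells which), for a name from the list of things; names that differ only in an ending like _2 or _b are one class to them, and where a whole thing is asked for, a point or a joint stands for the part that bears it (a point fixed in the world has none). Each returns a list of dicts, best first, with "confidence" (0 to 1); they miss things now and then, are a little off and sometimes report something else, mostly with a low value. They report only what shows in the picture. A call takes as long as a camera call. They do not tell look-alikes from the thing itself.
- nets.outline_of(label, picture): "region" (480x640 bool, what is visible of it) and "box" ([left, top, right, bottom] in pixels, round what is visible of it).
The state is a dict: "clock": time; "joint_pos": joint angles; "qvel": joint speeds; "tau": joint torques, N m; "tcp_pos": TCP position; "orientation": TCP orientation; "wrist_force": force on the tool from outside, world axes, zero at the start; "ft_torque": the same for the moment, N m; "finger_gap": finger opening in m; "grip_force": force on a finger pad.
Only numpy, scipy, OpenCV 4.12 (cv2) and the standard library are available. Lean on these libraries where they do the work, as an engineer would, in place of code of your own. Each camera call takes 0.05 s, during which the arm holds its last target. There are 200 camera calls.

## Working session

There is one attempt and no reset: what is moved stays moved. The work goes in short steps, Python scripts to look and compute and a tool call to move; the robot and the scene stay as the last step left them, time stands still between calls to the robot, and variables do not carry over. Pictures are saved under pics/ and viewed, at most 10 in all, crops included, and the job is handed in when it is done.

```bash
mkdir -p pics
```

Create h.py:
```python
import numpy as np,cv2
from workcell import env,viewer,nets
def ray(p,uv):
    n=cv2.undistortPoints(np.array([[uv]],float),p['K'],np.array(p['D']))[0,0]
    d=p['R'].T@np.array([n[0],n[1],1]); c=-p['R'].T@p['t']; return c,d
def atz(p,uv,z):
    c,d=ray(p,uv); return c+d*(z-c[2])/d[2]
def proj(p,X):
    return cv2.projectPoints(np.array(X,float).reshape(-1,3),cv2.Rodrigues(np.array(p['R']))[0],np.array(p['t'],float),p['K'],np.array(p['D']))[0][:,0]
```

Run:
```python
from h import *
s=env.get_state();print({k:np.round(v,3) for k,v in s.items()})
for n in('top','side'):
    p=viewer.read_camera(n);cv2.imwrite(f'pics/{n}0.png',p['image'][:,:,::-1])
    print(n,'cam',-p['R'].T@p['t'],p['R'][2])
    for l in('battery_pack','lock_knob','cabinet','rail','drawer','section'):
        for r in nets.outline_of(l,p)[:3]:
            ys,xs=np.nonzero(r['region']);print(l,round(r['confidence'],2),np.round(r['box']),xs.mean().round(1),ys.mean().round(1))
```

```text
{'clock': np.float64(0.0), 'joint_pos': array([-1.409,  0.314,  0.045,  1.304, -0.   ,  1.431]), 'qvel': array([-0.001, -0.001,  0.001,  0.002,  0.003,  0.   ]), 'tau': array([-3.0000e-03, -4.8062e+01,  2.9853e+01,  1.9000e-02, -0.0000e+00,
       -0.0000e+00]), 'tcp_pos': array([ 0.171, -0.549,  0.23 ]), 'orientation': array([-0.001,  0.989,  0.15 , -0.   ]), 'wrist_force': array([-0.989, -0.752, -0.22 ]), 'ft_torque': array([-0.004, -0.025, -0.018]), 'grip_force': np.float64(0.0), 'finger_gap': np.float64(0.085)}
top cam [ 0.41627052 -0.09050719  1.84696727] [ 0.06372532  0.01523424 -0.99785119]
battery_pack 0.88 [376. 306. 400. 330.] 387.9 316.8
battery_pack 0.69 [424. 295. 446. 318.] 434.4 305.8
battery_pack 0.59 [425. 255. 443. 275.] 433.8 265.4
lock_knob 0.43 [216. 199. 228. 206.] 220.2 201.0
cabinet 0.84 [205. 144. 314. 265.] 264.3 199.7
cabinet 0.66 [230. 152. 249. 173.] 240.2 162.6
cabinet 0.41 [240. 214. 314. 265.] 277.3 236.2
rail 0.78 [208. 193. 288. 214.] 256.0 202.3
rail 0.58 [205. 143. 318. 263.] 264.2 199.4
rail 0.57 [216. 195. 226. 204.] 220.3 201.0
drawer 0.91 [241. 210. 313. 264.] 277.1 236.6
side cam [ 0.17819719 -1.13830201  1.12319922] [ 0.23282592  0.71663093 -0.65744369]
battery_pack 0.78 [300. 360. 335. 396.] 317.4 376.4
battery_pack 0.78 [217. 327. 252. 360.] 234.4 343.8
battery_pack 0.75 [246. 374. 284. 409.] 263.3 390.5
lock_knob 0.33 [303. 383. 446. 463.] 375.0 426.0
cabinet 0.89 [256. 146. 402. 261.] 327.6 209.6
rail 0.93 [307. 168. 337. 209.] 322.3 187.2
drawer 0.84 [257. 188. 328. 262.] 294.3 222.1
drawer 0.44 [304. 142. 310. 159.] 309.2 148.8
drawer 0.38 [259. 144. 402. 260.] 327.0 209.7
section 0.59 [288. 144. 322. 187.] 304.3 162.2
section 0.22 [257. 143. 403. 258.] 327.3 209.5
```

Run:
```python
import cv2
t=cv2.imread('pics/top0.png');s=cv2.imread('pics/side0.png')
cv2.imwrite('pics/t1.png',cv2.resize(t[130:350,190:480],(790,599),interpolation=cv2.INTER_CUBIC))
cv2.imwrite('pics/s1.png',cv2.resize(s[120:430,190:600],(790,597),interpolation=cv2.INTER_CUBIC))
```

```text
(no output)
```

View pics/t1.png

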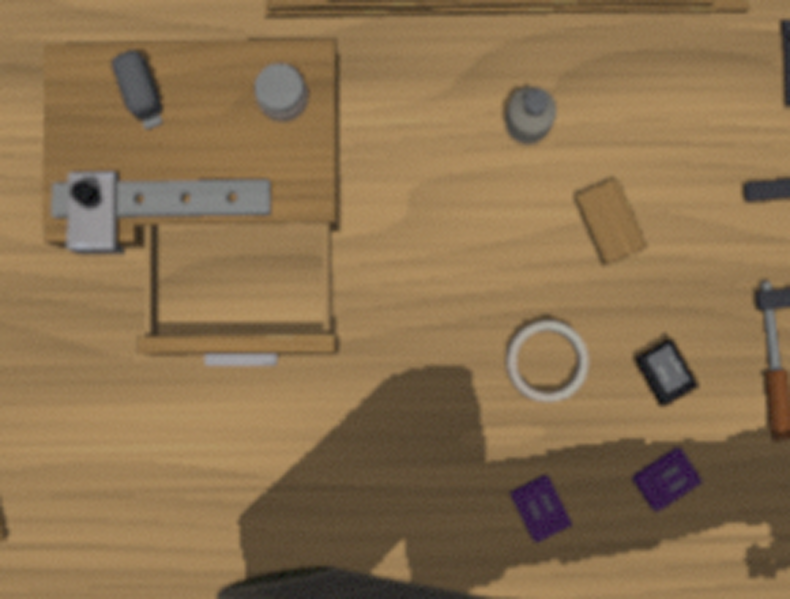

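View pics/s1.png

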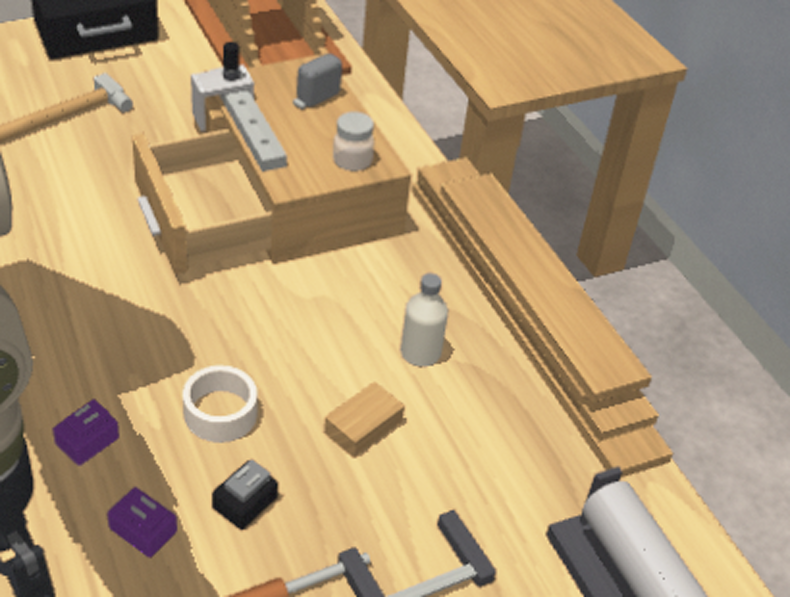

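The only candidates for the pack are the black block with a grey top at top (434,265) / side (317,376), and two purple look-alikes at top (388,317) and (434,306), which I leave alone. The cabinet faces the robot, with the drawer open, the section at the left end of the rail, and holes at about top (241,203), (258,203) and (275,203).

Create m.py:
```python
from h import *
from scipy.optimize import least_squares
P={n:viewer.read_camera(n) for n in('top','side')}
def C(q,X):
    c,s=np.cos(q[2]),np.sin(q[2]);X=np.atleast_2d(X)
    return np.c_[q[0]+c*X[:,0]-s*X[:,1],q[1]+s*X[:,0]+c*X[:,1],X[:,2]]
# holes: dark centroid near guesses
def dark(p,uv,r=4):
    g=cv2.cvtColor(p['image'],cv2.COLOR_RGB2GRAY).astype(float);u,v=np.round(uv).astype(int)
    w=g[v-r:v+r+1,u-r:u+r+1];w=np.clip(np.median(w)-w-15,0,None);Y,X=np.mgrid[v-r:v+r+1,u-r:u+r+1]
    return np.array([(w*X).sum(),(w*Y).sum()])/w.sum() if w.sum()>0 else np.array(uv)
if __name__=='__main__':
    ht=[dark(P['top'],(190+a/2.724,130+198/2.724)) for a in(138,185,231)]
    hs=[dark(P['side'],(190+a/1.927,120+b/1.926),3) for a,b in((242,107),(253,124),(264,142))]
    H=np.array([[-.075,y,.13] for y in(.05,0,-.05)])
    print(np.round(ht,1).tolist(),np.round(hs,1).tolist())
    f=lambda q:np.r_[(proj(P['top'],C(q,H))-ht).ravel(),(proj(P['side'],C(q,H))-hs).ravel()]
    x0=atz(P['top'],ht[1],.13);r=least_squares(f,[x0[0]+.075,x0[1],0]);q=r.x
    print('cab',q.round(4),r.fun.round(1))
    # knob in both
    for n in P:
        k=C(q,[-.075,.1,.178]);print(n,'knob',k.round(3),proj(P[n],k).round(1))
    for o in(.12,.13,.14,.15):print(o,proj(P['side'],C(q,[[-.118-o,-.158,.105],[-.118-o,.055,.105]])).round(1).tolist(),proj(P['top'],C(q,[[-.118-o,-.158,.105],[-.118-o,.055,.105]])).round(1).tolist())
    # pack: fit
    obs={}
    for n,c in(('top',(434,265)),('side',(317,376))):
        rr=min(nets.outline_of('battery_pack',P[n]),key=lambda r:np.hypot((r['box'][0]+r['box'][2])/2-c[0],(r['box'][1]+r['box'][3])/2-c[1]))
        obs[n]=rr['region'].astype(np.uint8)
    B=np.array([[a*.032,b*.024,z] for a in(-1,1) for b in(-1,1) for z in(0,.034)]+[[a*.023,b*.015,.046] for a in(-1,1) for b in(-1,1)])
    def cost(b):
        t=0
        for n in P:
            m=np.zeros((1920,2560),np.uint8);hp=cv2.convexHull(((proj(P[n],C(b,B))+.5)*4).astype(np.int32));cv2.fillConvexPoly(m,hp,1)
            o=cv2.resize(obs[n],(2560,1920),interpolation=cv2.INTER_NEAREST);t+=1-(m&o).sum()/(m|o).sum()
        return t
    from scipy.optimize import minimize
    x0=atz(P['top'],(434,265),.04);best=[]
    for y in np.arange(0,np.pi,np.pi/6):
        r=minimize(cost,[x0[0],x0[1],y],method='Nelder-Mead',options=dict(initial_simplex=[[x0[0],x0[1],y],[x0[0]+.01,x0[1],y],[x0[0],x0[1]+.01,y],[x0[0],x0[1],y+.25]],maxfev=70));best.append((r.fun,*r.x))
    best.sort();print(np.round(best[:4],4))
    b=best[0][1:]
    im=[]
    for n,(x,y,w,h),k in(('top',(405,240,60,50),6.5),('side',(285,345,65,60),6)):
        g=cv2.resize(P[n]['image'][y:y+h,x:x+w,::-1],None,fx=k,fy=k,interpolation=cv2.INTER_CUBIC)
        for X in proj(P[n],C(b,B)):cv2.circle(g,tuple(int(v) for v in((X-[x,y]+.5)*k)),2,(0,0,255),-1)
        im.append(g)
    g=np.zeros((600,790,3),np.uint8)
    for i,(a) in enumerate(im):g[:a.shape[0],i*395:i*395+a.shape[1]]=a[:, :395]
    cv2.imwrite('pics/pack.png',g[:400])
```

```bash
python3 m.py
```

```text
[[240.1, 202.4], [257.0, 201.8], [273.9, 202.1]] [[315.0, 173.1], [320.8, 182.6], [327.0, 193.1]]
cab [ 0.7121  0.1465 -0.0037] [ 0.2 -0.6  0.2 -0.3  0.4 -0.7 -0.6 -0.4 -0.5  0.  -0.6 -0. ]
top knob [[0.638 0.247 0.178]] [[220.1 199.9]]
side knob [[0.638 0.247 0.178]] [[308.8 148.9]]
0.12 [[279.4, 237.9], [258.1, 189.8]] [[312.1, 257.4], [239.8, 257.9]]
0.13 [[275.6, 238.8], [254.6, 190.5]] [[312.1, 260.8], [239.8, 261.3]]
0.14 [[271.8, 239.6], [251.1, 191.2]] [[312.2, 264.3], [239.8, 264.7]]
0.15 [[267.9, 240.4], [247.5, 191.9]] [[312.2, 267.7], [239.8, 268.1]]
[[ 0.2054  0.4462 -0.3812  0.5209]
 [ 0.2065  0.4464 -0.3811  0.4752]
 [ 0.2066  0.4464 -0.3816  3.6358]
 [ 0.2068  0.4462 -0.3817  0.5478]]
```

View pics/pack.png

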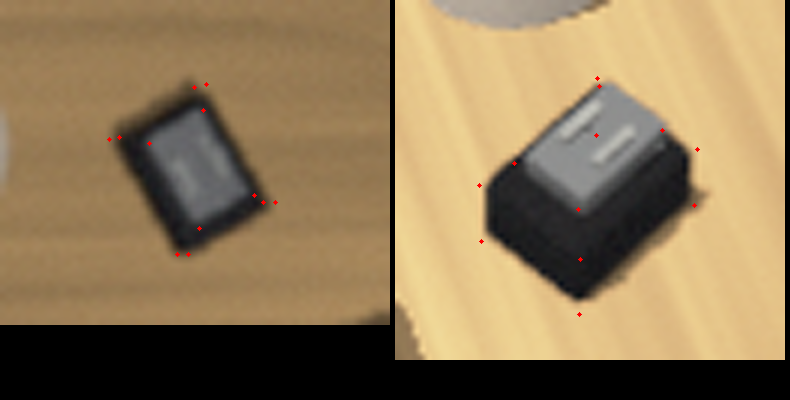

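The crop confirms it: a black block with a grey top and two metal strips. The fitted outline sits on it (yaw about 0.5). Now reaching for it.

Create go.py:
```python
import sys
from h import *
from scipy.spatial.transform import Rotation as Ro
# target x y z yaw(tool x angle)
def go(x,y,z,yaw):
    s=env.get_state();w=s['orientation'];R=Ro.from_quat([w[1],w[2],w[3],w[0]])
    T=Ro.from_matrix(np.c_[[np.cos(yaw),np.sin(yaw),0],[np.sin(yaw),-np.cos(yaw),0],[0,0,-1]])
    d=R.inv().apply(np.array([x,y,z])-s['tcp_pos']);r=(R.inv()*T).as_rotvec()
    print(d.round(4),r.round(3),'dist',np.linalg.norm(d).round(3),'yaw now',np.arctan2(*R.as_matrix()[[1,0],0]).round(3))
go(*map(float,sys.argv[1:5]))
```

```bash
python3 go.py .446 -.381 .10 .52
```

```text
[ 0.3126 -0.0787  0.1313] [ 0.     0.    -0.218] dist 0.348 yaw now 0.302
```

Careful with the scale: shifts go in shares of 750 mm and turns go in shares of pi rad. That gives: 0.3126 m is 0.4168, 0.1313 m is 0.1751, -0.218 rad is -0.0694.

>>> {"method": "drive_effector", "body": {"offsets": {"motion": [[0.4168,-0.1049,0.1751,0,0,-0.0694],[0.4168,-0.1049,0.1751,0,0,-0.0694],[0.4168,-0.1049,0.1751,0,0,-0.0694],[0.4168,-0.1049,0.1751,0,0,-0.0694],[0.4168,-0.1049,0.1751,0,0,-0.0694],[0.4168,-0.1049,0.1751,0,0,-0.0694],[0.4168,-0.1049,0.1751,0,0,-0.0694],[0.4168,-0.1049,0.1751,0,0,-0.0694]]}, "finger_gap": 0.085, "squeeze": 40}}

```text
clock: 1.9
tcp_pos: [0.4458, -0.3813, 0.1002]
orientation: [0.0, 0.966, 0.257, -0.0]
wrist_force: [-0.7, 0.5, -1.3]
finger_gap: 0.0851
grip_force: 0.0
```

```bash
python3 go.py .446 -.381 .008 .52
```

```text
[ 0.0003 -0.0002  0.0922] [ 0.  0. -0.] dist 0.092 yaw now 0.52
```

In the tool's units: 0.092 m is 0.1227, 0.05 m is 0.0667.

>>> {"method": "drive_effector", "body": {"offsets": {"motion": [[0,0,0.0667,0,0,0],[0,0,0.1227,0,0,0],[0,0,0.1227,0,0,0],[0,0,0.1227,0,0,0]]}}}

```text
clock: 2.4
tcp_pos: [0.4461, -0.3826, 0.0098]
orientation: [0.001, 0.967, 0.256, 0.0]
wrist_force: [0.4, -0.4, -0.5]
finger_gap: 0.0849
grip_force: 0.0
```

>>> {"method": "drive_effector", "body": {"offsets": {"motion": [[0,0,0,0,0,0],[0,0,0,0,0,0],[0,0,0,0,0,0],[0,0,0,0,0,0],[0,0,0,0,0,0],[0,0,0,0,0,0]]}, "finger_gap": 0.03, "squeeze": 40}}

```text
clock: 3.15
tcp_pos: [0.4467, -0.3818, 0.0097]
orientation: [0.001, 0.966, 0.257, 0.0]
wrist_force: [-1.4, 0.7, 6.4]
finger_gap: 0.0474
grip_force: 42.9
```

>>> {"method": "drive_effector", "body": {"offsets": {"motion": [[0,0,-0.0667,0,0,0],[0,0,-0.1333,0,0,0],[0,0,-0.2,0,0,0],[0,0,-0.2533,0,0,0],[0,0,-0.2533,0,0,0]]}}}

```text
clock: 3.78
tcp_pos: [0.4475, -0.3825, 0.2018]
orientation: [0.003, 0.966, 0.257, 0.002]
wrist_force: [0.2, -0.6, -2.5]
finger_gap: 0.0471
grip_force: 43.5
```

```bash
python3 go.py .56 .09 .20 0
```

```text
[ 3.324e-01 -3.541e-01 -2.000e-04] [ 0.007 -0.003  0.52 ] dist 0.486 yaw now 0.52
```

In the tool's units: -0.358 m is -0.4773, 0.327 m is 0.436, 0.52 rad is 0.1655.

>>> {"method": "drive_effector", "body": {"offsets": {"motion": [[0.436,-0.4773,0,0,0,0.1655],[0.436,-0.4773,0,0,0,0.1655],[0.436,-0.4773,0,0,0,0.1655],[0.436,-0.4773,0,0,0,0.1655],[0.436,-0.4773,0,0,0,0.1655],[0.436,-0.4773,0,0,0,0.1655],[0.436,-0.4773,0,0,0,0.1655],[0.436,-0.4773,0,0,0,0.1655]]}}}

```text
clock: 4.78
tcp_pos: [0.5508, 0.0888, 0.1957]
orientation: [-0.003, 1.0, 0.007, -0.002]
wrist_force: [0.5, 0.1, -2.7]
finger_gap: 0.0475
grip_force: 43.5
```

>>> {"method": "drive_effector", "body": {"offsets": {"motion": [[0,0,0,0,0,0],[0,0,0,0,0,0]]}}}

```text
clock: 5.03
tcp_pos: [0.5509, 0.086, 0.1962]
orientation: [-0.002, 1.0, 0.005, -0.002]
wrist_force: [0.5, 0.0, -3.0]
finger_gap: 0.0472
grip_force: 43.6
```

```bash
python3 go.py .552 .09 .2 0
```

Run:
```python
from h import *
g=[]
for n,(x,y) in(('top',(190,140)),('side',(240,110))):
    p=viewer.read_camera(n);g.append(cv2.resize(p['image'][y:y+170,x:x+130,::-1],(395,517),interpolation=cv2.INTER_CUBIC))
cv2.imwrite('pics/p3.png',np.hstack(g))
```

```text
[ 0.0011 -0.004  -0.0038] [-0.004  0.003  0.009] dist 0.006 yaw now 0.009
```

View pics/p3.png

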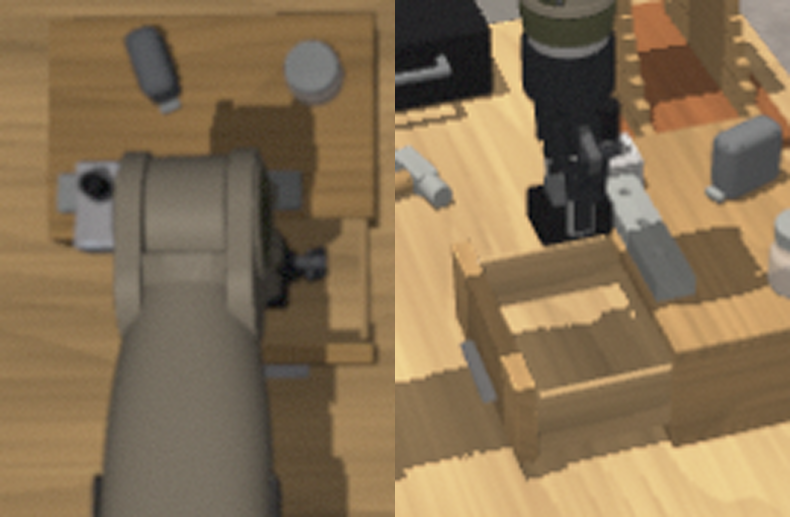

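The pack is held over the drawer opening, which is clear (side crop, about (570,330)). Lowering it.

In the tool's units: 0.155 m is 0.2067, -0.004 m is -0.0053.

>>> {"method": "drive_effector", "body": {"offsets": {"motion": [[0.0013,-0.0053,0.0667,0,0,0],[0.0013,-0.0053,0.1333,0,0,0],[0.0013,-0.0053,0.18,0,0,0],[0.0013,-0.0053,0.2,0,0,0],[0.0013,-0.0053,0.2067,0,0,0],[0.0013,-0.0053,0.2067,0,0,0]]}}}

```text
clock: 5.88
tcp_pos: [0.554, 0.0882, 0.044]
orientation: [-0.003, 1.0, 0.006, 0.001]
wrist_force: [0.5, 0.2, -2.6]
finger_gap: 0.0474
grip_force: 43.5
```

In the tool's units: 0.005 m is 0.0067, 0.003 m is 0.004.

>>> {"method": "drive_effector", "body": {"offsets": {"motion": [[0,0,0.004,0,0,0],[0,0,0.0067,0,0,0],[0,0,0.0067,0,0,0]]}}}

```text
clock: 6.25
tcp_pos: [0.5531, 0.0887, 0.0382]
orientation: [-0.003, 1.0, 0.007, 0.0]
wrist_force: [-1.3, 0.0, -2.8]
finger_gap: 0.047
grip_force: 43.5
```

>>> {"method": "drive_effector", "body": {"offsets": {"motion": [[0,0,0,0,0,0],[0,0,0,0,0,0],[0,0,0,0,0,0]]}, "finger_gap": 0.068}}

```text
clock: 6.62
tcp_pos: [0.5534, 0.0886, 0.0383]
orientation: [-0.003, 1.0, 0.006, 0.0]
wrist_force: [-0.2, 0.1, -0.3]
finger_gap: 0.0681
grip_force: 0.0
```

>>> {"method": "drive_effector", "body": {"offsets": {"motion": [[0,0,-0.0667,0,0,0],[0,0,-0.1333,0,0,0],[0,0,-0.2,0,0,0],[-0.0667,0,-0.2267,0,0,0],[-0.1333,0,-0.2267,0,0,0],[-0.2133,0,-0.2267,0,0,0],[-0.2667,0,-0.2267,0,0,0],[-0.2667,0,-0.2267,0,0,0]]}}}

```text
clock: 7.62
tcp_pos: [0.3504, 0.085, 0.2082]
orientation: [-0.003, 1.0, 0.007, -0.0]
wrist_force: [-0.2, -0.0, -0.4]
finger_gap: 0.0675
grip_force: 0.0
```

Run:
```python
from h import *
g=[]
for n,(x,y) in(('top',(190,140)),('side',(240,110))):
    p=viewer.read_camera(n);g.append(cv2.resize(p['image'][y:y+170,x:x+130,::-1],(395,517),interpolation=cv2.INTER_CUBIC))
cv2.imwrite('pics/p4.png',np.hstack(g))
```

```text
(no output)
```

View pics/p4.png

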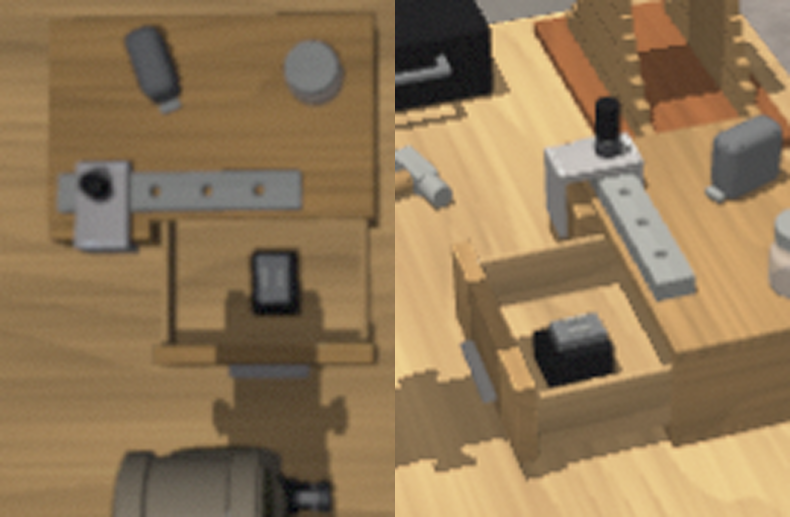

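The pack lies flat in the drawer, at top crop (275,282). Next I push the front shut with closed fingers.

In the tool's units: 0.133 m is 0.1773, 0.1 m is 0.1333.

>>> {"method": "drive_effector", "body": {"offsets": {"motion": [[0.0533,-0.0133,0.0667,0,0,0],[0.1067,-0.0133,0.1333,0,0,0],[0.1067,-0.0133,0.1773,0,0,0],[0.1067,-0.0133,0.1773,0,0,0],[0.1067,-0.0133,0.1773,0,0,0],[0.1067,-0.0133,0.1773,0,0,0]]}, "finger_gap": 0, "squeeze": 30}}

```text
clock: 8.48
tcp_pos: [0.4344, 0.0914, 0.0768]
orientation: [-0.005, 1.0, 0.01, 0.002]
wrist_force: [0.2, -0.0, 0.4]
finger_gap: -0.0001
grip_force: 0.0
```

>>> {"method": "drive_effector", "body": {"offsets": {"motion": [[0.0267,0,0,0,0,0],[0.0533,0,0,0,0,0],[0.08,0,0,0,0,0],[0.1067,0,0,0,0,0],[0.1333,0,0,0,0,0],[0.16,0,0,0,0,0]]}}}

```text
clock: 9.22
tcp_pos: [0.5528, 0.0931, 0.0764]
orientation: [-0.005, 1.0, 0.01, -0.0]
wrist_force: [-3.4, -1.8, 0.7]
finger_gap: 0.0001
grip_force: 1.6
```

Pushing against about 3 N. Continuing gently until the force rises.

In the tool's units: 0.028 m is 0.0373, 0.024 m is 0.032.

>>> {"method": "drive_effector", "body": {"offsets": {"motion": [[0.0133,0,0,0,0,0],[0.024,0,0,0,0,0],[0.032,0,0,0,0,0],[0.0373,0,0,0,0,0]]}}}

```text
clock: 9.72
tcp_pos: [0.581, 0.0943, 0.0753]
orientation: [-0.005, 1.0, 0.01, -0.0]
wrist_force: [-2.7, 0.1, 0.8]
finger_gap: 0.0002
grip_force: 1.1
```

>>> {"method": "drive_effector", "body": {"offsets": {"motion": [[0.0027,0,0,0,0,0],[0.0053,0,0,0,0,0],[0.0053,0,0,0,0,0]]}}}

```text
clock: 10.1
tcp_pos: [0.5828, 0.0943, 0.0748]
orientation: [-0.005, 1.0, 0.01, -0.002]
wrist_force: [-7.3, -0.6, 4.9]
finger_gap: 0.0001
grip_force: 3.5
```

In the tool's units: 0.004 m is 0.0053, 0.002 m is 0.0027.

>>> {"method": "drive_effector", "body": {"offsets": {"motion": [[0.0027,0,0,0,0,0],[0.0053,0,0,0,0,0],[0.0053,0,0,0,0,0]]}}}

```text
clock: 10.48
tcp_pos: [0.5828, 0.0943, 0.0747]
orientation: [-0.005, 1.0, 0.01, -0.006]
wrist_force: [-18.8, -2.6, 13.5]
finger_gap: -0.0001
grip_force: 9.0
```

The drawer is fully shut: hard stop at x=0.583, face about 0.594 as predicted. Now I retreat and look again for the knob.

In the tool's units: -0.19 m is -0.2533, -0.03 m is -0.04.

>>> {"method": "drive_effector", "body": {"offsets": {"motion": [[-0.04,0,0,0,0,0],[-0.0667,0,-0.04,0,0,0],[-0.0667,0,-0.12,0,0,0],[-0.0667,0,-0.2,0,0,0],[-0.0667,0,-0.2533,0,0,0],[-0.1067,0,-0.2533,0,0,0],[-0.1867,0,-0.2533,0,0,0],[-0.1867,0,-0.2533,0,0,0]]}, "finger_gap": 0.06}}

```text
clock: 11.48
tcp_pos: [0.4447, 0.0899, 0.2648]
orientation: [-0.006, 1.0, 0.01, -0.001]
wrist_force: [1.1, 0.0, 0.6]
finger_gap: 0.0599
grip_force: 0.0
```

Run:
```python
from h import *
from scipy.optimize import least_squares
from m import C,dark,P
q=[.7121,.1465,-.0037]
g=[]
H=np.array([[-.075,y,.13] for y in(.05,0,-.05)]);ob={}
for n,(x,y) in(('top',(190,140)),('side',(240,110))):
    p=P[n];im=p['image'][:,:,::-1].copy()
    ob[n]=[dark(p,u,3) for u in proj(p,C(q,H))]
    c=cv2.resize(im[y:y+170,x:x+130],(395,517),interpolation=cv2.INTER_CUBIC)
    D=C(q,[[-.075,.1,.196],[-.075,.1,.16],[-.118,-.158,.105],[-.118,.055,.105]])
    for X in proj(p,D):cv2.circle(c,tuple(int(v) for v in((X-[x,y]+.5)*3.04)),2,(0,0,255),-1)
    g.append(c)
r=least_squares(lambda q:np.r_[(proj(P['top'],C(q,H))-ob['top']).ravel(),(proj(P['side'],C(q,H))-ob['side']).ravel()],q)
print(r.x.round(4),r.fun.round(1))
cv2.imwrite('pics/p5.png',np.hstack(g))
```

```bash
python3 go.py .638 .247 .24 0
```

```text
[ 0.7089  0.1419 -0.0483] [ 0.7 -0.3 -0.2 -0.3  0.9  1.  -0.7  0.3  0.2 -1.8  0.4 -0.6]
[ 0.1916 -0.1532  0.0279] [-0.011 -0.002  0.02 ] dist 0.247 yaw now 0.02
```

View pics/p5.png

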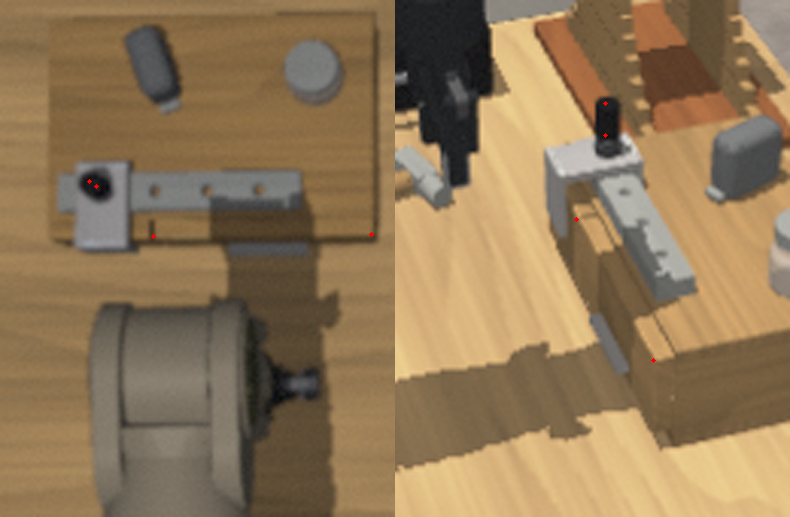

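The drawer is shut, and the projected knob axis lies on the knob in both views (top crop (95,184), side (605,120)). The first cabinet fit stands; the new one was spoiled by shadow. Moving above the knob, then down.

In the tool's units: 0.1916 m is 0.2555, -0.1532 m is -0.2043, 0.02 rad is 0.0064.

>>> {"method": "drive_effector", "body": {"offsets": {"motion": [[0.2555,-0.2043,0,-0.0035,0,0.0064],[0.2555,-0.2043,0,-0.0035,0,0.0064],[0.2555,-0.2043,0,-0.0035,0,0.0064],[0.2555,-0.2043,0,-0.0035,0,0.0064],[0.2555,-0.2043,0,-0.0035,0,0.0064],[0.2555,-0.2043,0.0267,-0.0035,0,0.0064],[0.2555,-0.2043,0.0267,-0.0035,0,0.0064]]}}}

```text
clock: 12.45
tcp_pos: [0.6448, 0.162, 0.2469]
orientation: [-0.023, 0.998, 0.053, -0.003]
wrist_force: [-0.9, 0.1, 0.2]
finger_gap: 0.0601
grip_force: 0.0
```

```bash
python3 go.py .638 .247 .165 0
```

```text
[ 0.0026 -0.0814  0.0856] [-0.045  0.007  0.106] dist 0.118 yaw now 0.106
```

```bash
python3 -c "
from h import *
print(env.get_state()['joint_pos'].round(3))"
```

```text
[0.105 0.496 0.357 1.436 0.045 3.141]
```

>>> {"method": "drive_effector", "body": {"offsets": {"motion": [[0,0,0,0,0,0],[0,0,0,0,0,0]]}}}

```text
clock: 12.7
tcp_pos: [0.644, 0.1617, 0.2495]
orientation: [-0.023, 0.998, 0.053, -0.002]
wrist_force: [-0.0, -0.1, 0.5]
finger_gap: 0.0603
grip_force: 0.0
```

```bash
python3 go.py .638 .247 .245 0;python3 -c "
from h import *
print(env.get_state()['joint_pos'].round(3))"
```

```text
[ 0.003  -0.0852  0.0084] [-0.045  0.005  0.105] dist 0.086 yaw now 0.105
[0.105 0.492 0.357 1.438 0.045 3.141]
```

Joint 6 is at its limit. The knob is round, so I'll use tool yaw 0.6 instead.

```bash
python3 go.py .638 .247 .245 0.6
```

```text
[ 0.003  -0.0852  0.0084] [-0.045 -0.009 -0.494] dist 0.086 yaw now 0.105
```

In the tool's units: -0.0852 m is -0.1136, 0.0084 m is 0.0112, -0.494 rad is -0.1572.

>>> {"method": "drive_effector", "body": {"offsets": {"motion": [[0.004,-0.1136,0.0112,-0.0143,-0.0029,-0.1572],[0.004,-0.1136,0.0112,-0.0143,-0.0029,-0.1572],[0.004,-0.1136,0.0112,-0.0143,-0.0029,-0.1572],[0.004,-0.1136,0.0112,-0.0143,-0.0029,-0.1572],[0.004,-0.1136,0.0112,-0.0143,-0.0029,-0.1572]]}}}

```text
clock: 13.32
tcp_pos: [0.6383, 0.2466, 0.2452]
orientation: [-0.0, 0.956, 0.294, 0.0]
wrist_force: [-0.2, 0.7, 0.7]
finger_gap: 0.0599
grip_force: 0.0
```

```bash
python3 go.py .638 .247 .165 0.6;python3 -c "
from h import *
print(env.get_state()['joint_pos'].round(3))"
```

```text
[-0.0001 -0.0005  0.0802] [ 0.    -0.001 -0.003] dist 0.08 yaw now 0.597
[0.251 0.539 0.423 1.454 0.    2.796]
```

In the tool's units: 0.08 m is 0.1067, 0.065 m is 0.0867.

>>> {"method": "drive_effector", "body": {"offsets": {"motion": [[0,0,0.0533,0,0,0],[0,0,0.0867,0,0,0],[0,0,0.1067,0,0,0],[0,0,0.1067,0,0,0],[0,0,0.1067,0,0,0]]}}}

```text
clock: 13.95
tcp_pos: [0.6391, 0.2471, 0.1659]
orientation: [-0.0, 0.955, 0.295, 0.001]
wrist_force: [0.7, -0.7, 0.4]
finger_gap: 0.0601
grip_force: 0.0
```

>>> {"method": "drive_effector", "body": {"offsets": {"motion": [[0,0,0,0,0,0],[0,0,0,0,0,0],[0,0,0,0,0,0],[0,0,0,0,0,0],[0,0,0,0,0,0],[0,0,0,0,0,0]]}, "finger_gap": 0.01, "squeeze": 50}}

```text
clock: 14.7
tcp_pos: [0.6389, 0.2472, 0.1656]
orientation: [0.0, 0.955, 0.295, 0.001]
wrist_force: [-0.0, -0.9, 6.9]
finger_gap: 0.0228
grip_force: 49.0
```

In the tool's units: -0.0165 m is -0.022, -0.011 m is -0.0147.

>>> {"method": "drive_effector", "body": {"offsets": {"motion": [[0,0,-0.008,0,0,0],[0,0,-0.0147,0,0,0],[0,0,-0.022,0,0,0],[0,0,-0.022,0,0,0],[0,0,-0.022,0,0,0]]}, "squeeze": 70}}

```text
clock: 15.32
tcp_pos: [0.6387, 0.2471, 0.1799]
orientation: [0.0, 0.955, 0.295, -0.0]
wrist_force: [5.8, 0.7, -8.3]
finger_gap: 0.022
grip_force: 68.8
```

In the tool's units: -0.002 m is -0.0027.

>>> {"method": "drive_effector", "body": {"offsets": {"motion": [[0,0,-0.0027,0,0,0],[0,0,-0.0027,0,0,0]]}}}

```text
clock: 15.58
tcp_pos: [0.6387, 0.2471, 0.1819]
orientation: [0.0, 0.955, 0.295, -0.0]
wrist_force: [5.7, 1.1, -8.1]
finger_gap: 0.0221
grip_force: 68.8
```

>>> {"method": "drive_effector", "body": {"offsets": {"motion": [[-0.0075,0.0111,0,0,0,0],[-0.0149,0.0221,0,0,0,0],[-0.0224,0.0331,0,0,0,0],[-0.0299,0.0441,0,0,0,0],[-0.0343,0.0507,0,0,0,0],[-0.0367,0.0541,0,0,0,0],[-0.0367,0.0541,0,0,0,0]]}}}

```text
clock: 16.45
tcp_pos: [0.6385, 0.198, 0.1818]
orientation: [-0.0, 0.955, 0.295, -0.001]
wrist_force: [5.6, 1.1, -8.5]
finger_gap: 0.0221
grip_force: 69.0
```

The section has slid 49.1 mm. I'll nudge the last millimetre, then lower.

In the tool's units: 0.008 m is 0.0107, 0.004 m is 0.0053.

>>> {"method": "drive_effector", "body": {"offsets": {"motion": [[-0.0007,0.0011,0,0,0,0],[-0.0007,0.0011,0,0,0,0],[-0.0007,0.0011,0.0053,0,0,0],[-0.0007,0.0011,0.0107,0,0,0],[-0.0007,0.0011,0.0107,0,0,0]]}}}

```text
clock: 17.08
tcp_pos: [0.6386, 0.1974, 0.1742]
orientation: [-0.0, 0.955, 0.295, -0.0]
wrist_force: [4.5, 2.3, -6.2]
finger_gap: 0.022
grip_force: 69.1
```

>>> {"method": "drive_effector", "body": {"offsets": {"motion": [[0,0,0.004,0,0,0],[0,0,0.008,0,0,0],[0,0,0.012,0,0,0],[0,0,0.012,0,0,0]]}}}

```text
clock: 17.58
tcp_pos: [0.6386, 0.1972, 0.166]
orientation: [-0.0, 0.955, 0.295, -0.0]
wrist_force: [5.0, 2.5, -4.8]
finger_gap: 0.0221
grip_force: 69.5
```

In the tool's units: 0.002 m is 0.0027, 0.001 m is 0.0013.

>>> {"method": "drive_effector", "body": {"offsets": {"motion": [[0,0,0.0013,0,0,0],[0,0,0.0027,0,0,0],[0,0,0.0027,0,0,0]]}}}

```text
clock: 17.95
tcp_pos: [0.6387, 0.1972, 0.1657]
orientation: [0.0, 0.955, 0.295, 0.001]
wrist_force: [0.7, 2.2, 5.7]
finger_gap: 0.0223
grip_force: 70.4
```

>>> {"method": "drive_effector", "body": {"offsets": {"motion": [[0,0,0.0013,0,0,0],[0,0,0.0013,0,0,0]]}}}

```text
clock: 18.2
tcp_pos: [0.6388, 0.1972, 0.1656]
orientation: [0.0, 0.955, 0.295, 0.001]
wrist_force: [-1.1, 1.6, 10.0]
finger_gap: 0.0222
grip_force: 71.0
```

Bottomed at z=0.1656, the same height as when I gripped it with the pin home. One last look before handing in.

Run:
```python
from h import *
g=[]
for n,(x,y) in(('top',(190,140)),('side',(240,110))):
    p=viewer.read_camera(n);g.append(cv2.resize(p['image'][y:y+170,x:x+130,::-1],(395,517),interpolation=cv2.INTER_CUBIC))
cv2.imwrite('pics/p6.png',np.hstack(g));s=env.get_state();print(s['tcp_pos'],s['wrist_force'])
```

```text
[0.63877524 0.19726048 0.16563124] [-0.7244303   1.79453626 10.55583925]
```

View pics/p6.png

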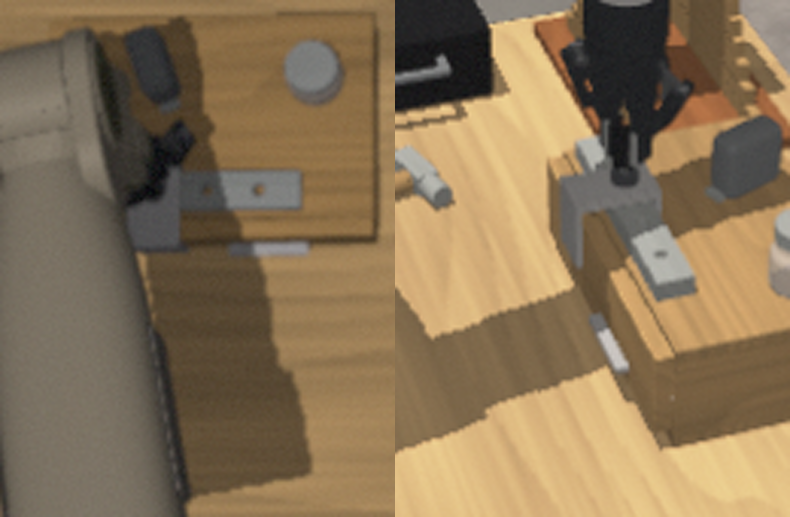

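The section now covers the drawer front's edge: its right edge is at top crop (180,215), with the holes at y = 0 and -50 still showing. The drawer is shut and the knob is held, so I'm handing in.

```bash
python3 -c "
from workcell import env
print(env.hand_in())"
```

```text
the job is handed in; nothing more can be done
None
```

The black battery pack is in the drawer, the drawer is fully shut, and the lock section sits over the drawer front's edge at the next hole with the pin home and the knob still held; I handed it in at about 18 s (no verdict was shown).

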